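# Catch drawer out, coax the sagging bolt, hold the pen gate ajar

### The job

The glass offcut pen on the bench is about to be raked out: first pull the catch drawer under it out to its stop and leave it open. Then take the pen gate's sagging bolt by its upright knob, lift its nose over the keeper's bent-up lip while pulling it well back out of the keeper, and swing the gate about a hand's width ajar (its free edge some 90 mm out) by that knob. The gate closes by itself, so finish while still gripping the knob, holding the gate still and ajar with the bolt drawn; leave everything else on the bench and in the pen where it stands.

Things in the scene. Friction and masses are not known exactly. Their poses are not given: they have to be found in the camera images.
- pen: Glass offcut pen, fixed: a grey plinth 80 mm high with a catch drawer in its front; on it a low pen (walls 45 mm) closed towards the robot by a dark steel gate 75 mm behind the plinth's front face. Origin on the bench; the plinth spans x -140 to +120, y -190 to +160 mm of this frame. x: away from the drawer front, towards the back; y: along the shut gate from latch post to hinge post (left); z up.
- drawer_handle (a point): Middle of the drawer's handle, a level round steel bar 12 mm thick, 110 mm long along the pen's y, 50 mm above the bench, its axis 40 mm before the drawer's front panel. Panel top is 70 mm, plinth top 80 mm above the bench. Can be pinched from above, fingers closing along the pen's x. Axes as the pen's; moves with the drawer.
- drawer (a joint): How far the catch drawer is out, m: 0 shut, 0.10 at its stop; it slides along the pen's -x. Runs with about 2 N of friction and stays where it is left. May start up to 20 mm open.
- gate_hinge (a point): Point on the gate's vertical hinge axis at the height of the gate's top (175 mm above the bench), at the gate's left end seen from the robot. Axes are those of the pen. The axis is vertical.
- gate_edge (a point): Top of the gate's free end, 200 mm from the hinge axis, 175 mm above the bench. The gate's top rail is 30 mm wide. Shut, the gate runs along the pen's -y from the hinge.
- gate_swing (a joint): Gate angle, rad: 0 shut; grows as the free edge swings towards the robot (pen's -x), clockwise seen from above; stop at 1.2. 0.45 puts the free edge 90 mm out. A spring closes it: 0.12 N m when shut, 0.3 N m at 0.45 rad. It cannot swing while the bolt's nose is in the keeper.
- bolt: Barrel bolt, 0.2-0.4 kg, on top of the gate: a 12 mm round rod along it with an upright round knob and, at the latch end, a square nose 10 mm long whose tooth hangs 11 mm below the rod. Rides loosely in two tall staples (24 mm wide, 51 mm high), with the bolt home 56 mm latchward and 84 mm hingeward of the knob. Origin low at the hinge: use knob. Axes: y along the gate to the hinge, z up.
- knob (a point): On the axis of the bolt's knob, an upright round stem 14 mm thick standing 40 mm above the rod; this point is 20 mm below its top. With the bolt down it is 222 mm above the bench; with the bolt home 130 mm from the hinge axis, drawn nearer by as much. Pinch from above, fingers closing across the gate (pen's x): both sides of the stem are free. Axes as the gate's.
- bolt_draw (a joint): How far the bolt is drawn back along the gate towards the hinge, m: 0 home, 0.036 at its stop; starts 0 to 0.006. About 1 N of friction. With the bolt down, its tooth catches on the lip at 0.008; its nose is clear of the keeper, so that the gate can swing, from 0.022 on; it counts as drawn above 0.026.
- bolt_lift (a joint): How far the bolt is lifted in its staples, m: 0 sagged down (it falls there by its own weight when let go), 0.016 at the top stop. The tooth clears the lip from 0.009 on.
- keeper (a point): Middle of the top edge of the keeper's bent-up lip on the latch post, 9 mm beyond the gate's free end, 187.5 mm above the bench. The keeper is an open-topped steel trough 26 mm wide and 30 mm long with the lip across its gate side, cheeks 204 mm above the bench at front and back.
- glass_ring: Bystander: ring cut from an amber bottle, 72 mm wide, 50 mm high, in the pen. Origin under its centre. Leave it.
- glass_collar: Bystander: green glass collar 54 mm wide, 30 mm high, in the pen. Origin under its centre. Leave it.
- jar: Bystander: small clear jar 40 mm wide, 50 mm high, on the plinth's right end beside the latch post. Origin under its centre. Leave it.
- brown_bottle: Bystander: amber glass bottle 72 mm wide, 250 mm high, standing on the bench right of the pen. Origin under its centre. Leave it.
- brick: Bystander: pale fire brick 230 x 114 x 64 mm high on the bench left of the pen. Origin under its centre. Leave it.
- spanner: Bystander: steel spanner lying on the bench at the front right, about 10 mm thick. Leave it.
- bowl: Bystander: steel bowl 120 mm wide, 50 mm high, on the bench at the front left. Origin under its centre. Leave it.

How it is judged:
By the outcome, as a careful person would: the job done as asked, in the order asked, and still so for the second after the job is handed in, while the arm keeps its last pose, push and grip.
It also fails if it takes over 46 s, if anything falls off the work surface, if the arm or the gripper's body presses on something with over 40 N, if the wrist force passes 120 N, or if a joint passes its speed limit or range.

### The arm

A 6-joint arm with a two-finger parallel gripper is mounted at the origin on the work surface. World frame = base frame: x ahead of the robot, y to its left, z up, the work surface at z = 0. Lengths are in m, angles in degrees, forces in N, time in s.
With the tool pointing down it reaches from about 0.35 to 0.85 m from the base axis. Payload 8.1 kg.
Tool frame: the origin (TCP) lies at the very end of the fingers, on their centre line; the grasp point (between the pads) lies grasp_offset behind it (grasp_offset is the distance from the TCP to the grasp point, in m); z points along the fingers, y is the line along which they close (so a half turn about z gives the same grasp; the last joint's range is limited). The gripper opens to 93 mm and grips with 3 to 60 N. Pads are 15 mm wide; open, the fingers measure 128 mm over their backs; the gripper's body (75 mm by 188 mm) begins 65 mm behind the grasp point.
Start: joints at [-71.929, 7.471, 85.268, -0, 87.261, -4.893], TCP at [0.234, -0.552, 0.219] pointing down, gripper open.
Joint ranges: [-169.43, 169.43], [-51.17, 129.36], [1.28, 143.12], [-76.62, 256.62], [0, 156.53], [-152.29, 152.29]. Speed limits (degrees/s): [136.94, 136.94, 159.86, 180, 180, 180].

### API

Orientations are given as [roll, pitch, yaw] about the fixed x, y, z axes, in that order (R = Rz(yaw) Ry(pitch) Rx(roll)).
In Python, from station import read_state, camera, sign_off, grasp_offset gives the robot as it stands.
- The arm moves only by the tool nudge_tcp, called after "Request:" as name(argument=value, ...), one argument or row to a line, values as JSON. Schema: {"type":"object","properties":{"increments":{"type":"array","items":{"type":"object","properties":{"xyz":{"type":"array","items":{"type":"number"},"minItems":3,"maxItems":3},"turn":{"type":"number"}},"additionalProperties":false},"minItems":1,"maxItems":20},"jaw":{"type":"number"},"clamp_n":{"type":"number"},"only":{"type":"string"},"quiet":{"type":"boolean"},"lines":{"type":"string"}},"required":["increments"],"additionalProperties":false}. increments is a list of rows, 1 to 20 of them, each an object with the fields xyz (a list: dx, dy, dz in a scale on which 1.0 is 0.75 m), turn (a turn about the tool's z in shares of 60 degrees (1.0 is 60 degrees)); a field left out counts as zero; each row is the pose to reach, as a shift and turn from the pose commanded when the call began, along the tool's axes at that moment; what a row does not reach only later rows make up. A row lasts 1/12 s, in which the tool goes at most 0.0417 m and 7.16 degrees, less where a joint would pass 70% of its speed; a pose out of reach is approached as far as the arm can. jaw is the opening from 0.0 (shut) to 1.0 (fully open), set as the call begins (left out keeps the last). The fingers move at their own pace and stop on an object; clamp_n is the grip in N (left out, the last holds). Time passes only in rows, so rows that do not move let the fingers close. The tool returns the time, the measured TCP pose, the force, the opening and the grip force at its end. only (a regular expression) keeps the lines of the reply that match it, lines (a string "A,B") keeps lines A to B, and quiet returns only ok. No shift or turn number may pass 1 either way. Input that does not fit is refused with a message, and nothing moves.
- read_state(): the state, without advancing time (a new reading comes with each control period).
- camera(name): name is "side" or "top"; returns a dict with "img" (480x640x3 uint8, red, green, blue), "vertical_fov" (degrees; the focal length in pixels is half the picture's height over the tangent of half this angle, whatever the lens; pixels are square), "cx", "cy" (the principal point, pixels), "k1" (the pictures are not rectified: a ray, as slopes to the right and down, at radius r is drawn at 1 + k1 r^2 times it, then the intrinsics apply), "camera_from_world" (4x4, takes a point from world to camera coordinates). Camera axes: x right, y up, looking along -z (the intrinsics and any distortion apply to the point x, -y, -z); pixel columns grow to the right and rows downward; lengths in m; the calibration is good to about 2 mm. A picture is of the moment at which its call begins. There is no depth.
- sign_off(): hands the job in; it is judged then, once.
The state is a dict: "t": time; "qpos": joint angles; "qvel": joint speeds; "effort": joint torques, N m; "ee_pos": TCP position; "orientation": TCP orientation; "force": force on the tool from outside, world axes, zero at the start; "ft_torque": the same for the moment, N m; "finger_gap": opening from 0.0 (shut) to 1.0 (fully open); "grip_force": force on a finger pad.
Only numpy, scipy, OpenCV 4.12 (cv2) and the standard library are available. Lean on these libraries where they do the work, as an engineer would, in place of code of your own. Each camera call takes 0.05 s, during which the arm holds its last target. There are 200 camera calls.

## Working session

There is one attempt and no reset: what is moved stays moved. The work goes in short steps, Python scripts to look and compute and a tool call to move; the robot and the scene stay as the last step left them, time stands still between calls to the robot, and variables do not carry over. Pictures are saved under pics/ and viewed, at most 10 in all, crops included, and the job is handed in when it is done.

```bash
mkdir -p pics
```

Run:
```python
from station import *
import cv2,json
for n in("side","top"):
    c=camera(n); cv2.imwrite(f"pics/{n}0.png",c["img"][:,:,::-1]); print(n,c["vertical_fov"],c["cx"],c["cy"],c["k1"],c["camera_from_world"])
print(grasp_offset, read_state())
```

```text
side 57.719583585138864 320.65308147140775 240.5464359422007 0.008302564413186447 [[ 0.99904517 -0.03780755  0.02189358 -0.56339621]
 [ 0.0050762   0.5981793   0.80134622 -0.12141834]
 [-0.04339322 -0.80046994  0.59780006 -1.20841392]
 [ 0.          0.          0.          1.        ]]
top 48.36913721356386 312.43122447824425 237.96850230226661 -0.1124121890781976 [[-0.00526052 -0.99997095 -0.00551512 -0.02295131]
 [ 0.97404798 -0.00637199  0.22625191 -0.60931156]
 [-0.22628048 -0.00418179  0.97405321 -1.31066523]
 [ 0.          0.          0.          1.        ]]
0.0188 {'t': 0.1, 'qpos': array([-7.19300583e+01,  7.51076057e+00,  8.53228834e+01, -2.60671233e-04,
        8.72635688e+01, -4.89562527e+00]), 'qvel': array([-0.00476741, -0.04531617, -0.02615714, -0.02939302,  0.01288432,
        0.03731883]), 'effort': array([ 2.92788909e-04, -5.61341643e+01, -4.93097270e+01,  7.71302730e-02,
        2.92533205e-02, -6.47167849e-05]), 'ee_pos': array([ 0.23393718, -0.55194415,  0.21769408]), 'orientation': array([-1.79903120e+02, -8.03681558e-03,  2.29655729e+01]), 'force': array([-0.75302724, -0.18857945,  0.41523759]), 'ft_torque': array([ 0.00807242, -0.00075547,  0.00330474]), 'grip_force': 0.0, 'finger_gap': 1.0023499052826212}
```

View pics/top0.png

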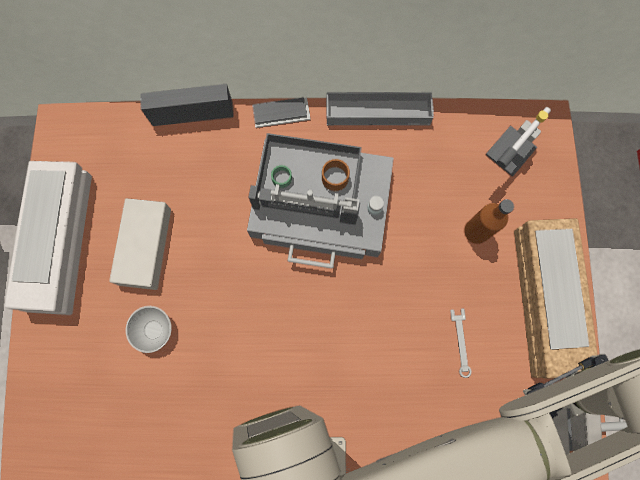

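View pics/side0.png

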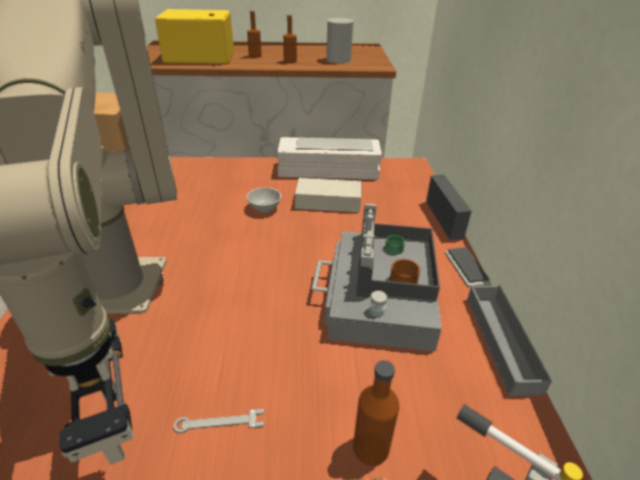

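The top view shows the pen around (320,195), the drawer handle at about (312,264) and the bolt knob near (310,192). In the side view, the gate is near (368,235). I'll zoom in on both.

Run:
```python
import cv2,numpy as np
a=cv2.imread("pics/top0.png")[125:275,240:400]; b=cv2.imread("pics/side0.png")[195:355,300:450]
cv2.imwrite("pics/tc.png",cv2.resize(a,None,fx=4,fy=4,interpolation=cv2.INTER_CUBIC)[:600])
cv2.imwrite("pics/sc.png",cv2.resize(b,None,fx=3.75,fy=3.75,interpolation=cv2.INTER_CUBIC))
```

```text
(no output)
```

View pics/tc.png

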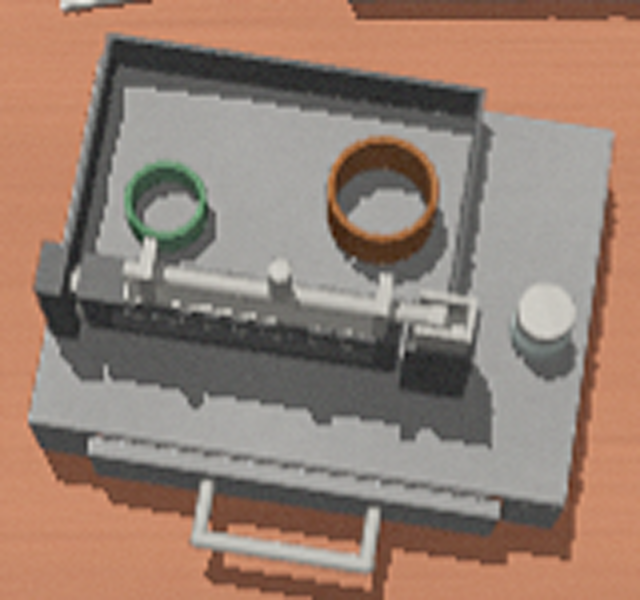

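View pics/sc.png

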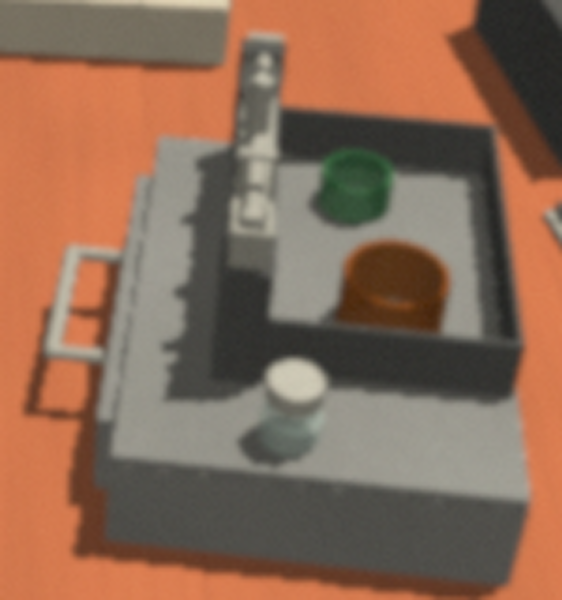

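The crops (mapped back to full-image pixels in code) show:
- **Top:** plinth corners at crop (30,422), (562,505) and (612,130), the handle bar from (200,537) to (372,562), and the knob top at (280,266).
- **Side:** plinth corners at (112,458), (528,497) and (160,137), and the handle from (75,250) to (52,352).

Create h.py:
```python
import numpy as np,cv2
from station import *
from scipy.optimize import least_squares
def K(c):
    f=240/np.tan(np.radians(c["vertical_fov"]/2)); return f
def proj(c,P):
    P=np.atleast_2d(P); q=P@c["camera_from_world"][:3,:3].T+c["camera_from_world"][:3,3]
    s=np.c_[q[:,0],-q[:,1]]/-q[:,2:]; s=s*(1+c["k1"]*(s**2).sum(1,keepdims=True))
    return s*K(c)+[c["cx"],c["cy"]]
def onz(c,uv,z):
    return least_squares(lambda p:(proj(c,[*p,z])-uv)[0],[.55,0]).x
def pen(p,P):
    P=np.atleast_2d(P); a=p[2]; R=np.array([[np.cos(a),-np.sin(a),0],[np.sin(a),np.cos(a),0],[0,0,1]])
    return P@R.T+[p[0],p[1],0]
```

Run:
```python
from h import *
T,S=camera("top"),camera("side")
ct=lambda x:(np.array(x)+.5)/4-.5+[240,125]
cs=lambda x:(np.array(x)+.5)/3.75-.5+[300,195]
W=np.array([[-.14,.16,.08],[-.14,-.19,.08],[.12,-.19,.08]])
tu=ct([[30,422],[562,505],[612,130]]); su=cs([[160,137],[112,458],[528,497]])
r=lambda p:np.r_[(proj(T,pen(p,W))-tu).ravel(),(proj(S,pen(p,W))-su).ravel()]
s=least_squares(r,[.55,0,0]); p=s.x; print("pen",p[:2],np.degrees(p[2]),s.fun.round(1))
inv=lambda q:(np.array([[np.cos(p[2]),np.sin(p[2])],[-np.sin(p[2]),np.cos(p[2])]])@(q-p[:2])).round(4)
for n,c,u,z in[("hL",T,ct([200,537]),.05),("hR",T,ct([372,562]),.05),("hLs",S,cs([75,250]),.05),("hRs",S,cs([52,352]),.05),("knobtop",T,ct([280,266]),.242),("knob base",T,ct([280,294]),.202),("jar",T,ct([547,310]),.13),
 ("staple L",T,ct([148,243]),.217),("staple R",T,ct([386,278]),.217),("keeperR",T,ct([474,300]),.204)]:
    q=onz(c,u,z); print(n,q.round(4),inv(q))
q=pen(p,[-.065,.0,.242]); print(proj(S,q))
```

```text
pen [ 0.74174503 -0.03750362] -9.310416995872266 [-0.5 -0.3  1.2 -0.4  0.9 -0.9 -1.  -1.1 -1.1 -1.6  0.5  0.2]
hL [0.5584 0.0331] [-0.1924  0.04  ]
hR [ 0.5412 -0.0784] [-0.1913 -0.0728]
hLs [0.5612 0.0333] [-0.1896  0.0406]
hRs [ 0.5411 -0.0783] [-0.1914 -0.0727]
knobtop [ 0.6799 -0.0214] [-0.0637  0.0059]
knob base [ 0.6755 -0.021 ] [-0.068   0.0056]
jar [ 0.6865 -0.1878] [-0.0302 -0.1572]
staple L [0.7029 0.0566] [-0.0536  0.0866]
staple R [ 0.6802 -0.0833] [-0.0533 -0.0552]
keeperR [ 0.6704 -0.1358] [-0.0545 -0.1085]
[[369.37781985 216.23883708]]
```

Add to h.py:
```python
from scipy.spatial.transform import Rotation as R
PEN=[.74174503,-.03750362,np.radians(-9.31)]
def shift(tgt,pos=None):
    s=read_state(); Rm=R.from_euler("xyz",s["orientation"],degrees=True)
    return Rm.inv().apply(np.array(tgt)-(s["ee_pos"] if pos is None else pos)).round(4)
```

Run:
```python
from h import *
h=pen(PEN,[-.191,-.0165,0])[0]; h[2]=.20
print(h,shift(h),read_state()["orientation"][2]-80.69)
```

```text
[ 0.55059167 -0.02288705  0.2       ] [ 0.498  -0.3637  0.0184] -57.72593845260621
```

Units first: shifts go in shares of 0.75 m and turns go in shares of 60 degrees. So 0.498 m is 0.664, 0.4 m is 0.5333, -57.7 degrees is -0.9617.

Request:
nudge_tcp(
  increments=[
    {"xyz":[0.1333, -0.0973, 0.0053], "turn":-0.2},
    {"xyz":[0.2667, -0.1947, 0.0093], "turn":-0.4},
    {"xyz":[0.4, -0.292, 0.0147], "turn":-0.6},
    {"xyz":[0.5333, -0.3893, 0.02], "turn":-0.8},
    {"xyz":[0.664, -0.4849, 0.024], "turn":-0.9617},
    {"xyz":[0.664, -0.4849, 0.024], "turn":-0.9617},
    {"xyz":[0.664, -0.4849, 0.024], "turn":-0.9617},
    {"xyz":[0.664, -0.4849, 0.024], "turn":-0.9617},
    {"xyz":[0.664, -0.4849, 0.024], "turn":-0.9617},
    {"xyz":[0.664, -0.4849, 0.024], "turn":-0.9617},
    {"xyz":[0.664, -0.4849, 0.024], "turn":-0.9617},
    {"xyz":[0.664, -0.4849, 0.024], "turn":-0.9617},
    {"xyz":[0.664, -0.4849, 0.024], "turn":-0.9617},
    {"xyz":[0.664, -0.4849, 0.024], "turn":-0.9617},
    {"xyz":[0.664, -0.4849, 0.024], "turn":-0.9617},
    {"xyz":[0.664, -0.4849, 0.024], "turn":-0.9617},
    {"xyz":[0.664, -0.4849, 0.024], "turn":-0.9617},
    {"xyz":[0.664, -0.4849, 0.024], "turn":-0.9617},
    {"xyz":[0.664, -0.4849, 0.024], "turn":-0.9617},
    {"xyz":[0.664, -0.4849, 0.024], "turn":-0.9617},
  ],
  jaw=0.3,
)

```text
t: 1.87
ee_pos: [0.5503, -0.0246, 0.2007]
orientation: [180.0, 0.0, 80.6]
force: [-0.2, -0.3, 0.2]
finger_gap: 0.297
grip_force: 0.0
```

Run:
```python
from h import *
h=pen(PEN,[-.191,-.0165,.035])[0]
print(read_state()["ee_pos"],shift(h),read_state()["orientation"])
```

```text
[ 0.55033877 -0.02455309  0.20073506] [ 0.0017 -0.      0.1657] [1.79996925e+02 1.33051767e-02 8.05594424e+01]
```

To row units: 0.165 m is 0.22, 0.155 m is 0.2067.

Request:
nudge_tcp(
  increments=[
    {"xyz":[0.0027, 0, 0.04]},
    {"xyz":[0.0027, 0, 0.08]},
    {"xyz":[0.0027, 0, 0.12]},
    {"xyz":[0.0027, 0, 0.1467]},
    {"xyz":[0.0027, 0, 0.1667]},
    {"xyz":[0.0027, 0, 0.1867]},
    {"xyz":[0.0027, 0, 0.2067]},
    {"xyz":[0.0027, 0, 0.22]},
    {"xyz":[0.0027, 0, 0.22]},
  ],
)

```text
t: 2.62
ee_pos: [0.549, -0.022, 0.0333]
orientation: [-179.8, 0.0, 80.6]
force: [-1.5, -0.3, -0.2]
finger_gap: 0.3
grip_force: 0.0
```

Request:
nudge_tcp(
  increments=[
    {},
    {},
    {},
    {},
    {},
    {},
  ],
  jaw=0,
  clamp_n=20,
)

```text
t: 3.12
ee_pos: [0.5508, -0.0214, 0.0367]
orientation: [-180.0, 0.0, 80.7]
force: [-6.9, -1.3, 5.4]
finger_gap: 0.122
grip_force: 20.0
```

```bash
python3 -c "
from h import *
h=pen(PEN,[-.191,-.0165,.035])[0]; print(shift(h),(R.from_euler('xyz',read_state()['orientation'],degrees=True).inv().apply(pen(PEN,[-1,0,0])[0]-pen(PEN,[0,0,0])[0])))"
```

```text
[-0.0014  0.0001  0.0017] [-2.88305652e-04 -9.99999765e-01  6.22261929e-04]
```

To row units: -0.08 m is -0.1067, -0.075 m is -0.1.

Request:
nudge_tcp(
  increments=[
    {"xyz":[0, -0.0133, 0]},
    {"xyz":[0, -0.0267, 0]},
    {"xyz":[0, -0.04, 0]},
    {"xyz":[0, -0.0533, 0]},
    {"xyz":[0, -0.0667, 0]},
    {"xyz":[0, -0.08, 0]},
    {"xyz":[0, -0.0933, 0]},
    {"xyz":[0, -0.1, 0]},
    {"xyz":[0, -0.1067, 0]},
    {"xyz":[0, -0.1067, 0]},
    {"xyz":[0, -0.1067, 0]},
  ],
)

```text
t: 4.03
ee_pos: [0.4727, -0.0085, 0.0367]
orientation: [179.9, 0.0, 80.7]
force: [-1.8, -1.6, 5.1]
finger_gap: 0.12
grip_force: 20.0
```

Request:
nudge_tcp(
  increments=[
    {"xyz":[0, -0.004, 0]},
    {"xyz":[0, -0.008, 0]},
    {"xyz":[0, -0.0107, 0]},
    {"xyz":[0, -0.0107, 0]},
  ],
)

```text
t: 4.37
ee_pos: [0.465, -0.0072, 0.0367]
orientation: [179.9, 0.0, 80.7]
force: [-1.5, -1.4, 8.3]
finger_gap: 0.123
grip_force: 20.0
```

To row units: -0.005 m is -0.0067, -0.003 m is -0.004.

Request:
nudge_tcp(
  increments=[
    {"xyz":[0, -0.004, 0]},
    {"xyz":[0, -0.0067, 0]},
    {"xyz":[0, -0.0067, 0]},
  ],
)

```text
t: 4.62
ee_pos: [0.46, -0.0064, 0.0367]
orientation: [179.9, 0.0, 80.7]
force: [-0.2, -1.5, 7.3]
finger_gap: 0.119
grip_force: 20.0
```

Request:
nudge_tcp(
  increments=[
    {"xyz":[0, -0.004, 0]},
    {"xyz":[0, -0.0067, 0]},
    {"xyz":[0, -0.0067, 0]},
  ],
)

```text
t: 4.87
ee_pos: [0.4551, -0.0056, 0.0367]
orientation: [179.9, 0.0, 80.7]
force: [0.4, -1.7, 9.2]
finger_gap: 0.12
grip_force: 20.0
```

Request:
nudge_tcp(
  increments=[
    {"xyz":[0, -0.0027, 0]},
    {"xyz":[0, -0.004, 0]},
    {"xyz":[0, -0.004, 0]},
  ],
)

```text
t: 5.12
ee_pos: [0.4523, -0.0051, 0.0367]
orientation: [179.9, 0.0, 80.7]
force: [-0.1, -1.4, 7.8]
finger_gap: 0.125
grip_force: 20.0
```

Request:
nudge_tcp(
  increments=[
    {"xyz":[0, -0.0027, 0]},
    {"xyz":[0, -0.0053, 0]},
    {"xyz":[0, -0.0053, 0]},
  ],
)

```text
t: 5.37
ee_pos: [0.452, -0.0051, 0.0368]
orientation: [179.4, -0.0, 80.6]
force: [22.7, -4.4, -14.6]
finger_gap: 0.118
grip_force: 20.0
```

Run:
```python
from h import *
c=camera("top"); cv2.imwrite("pics/t2.png",cv2.resize(c["img"][170:320,230:400,::-1],None,fx=4,fy=4,interpolation=cv2.INTER_CUBIC))
```

```text
(no output)
```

View pics/t2.png

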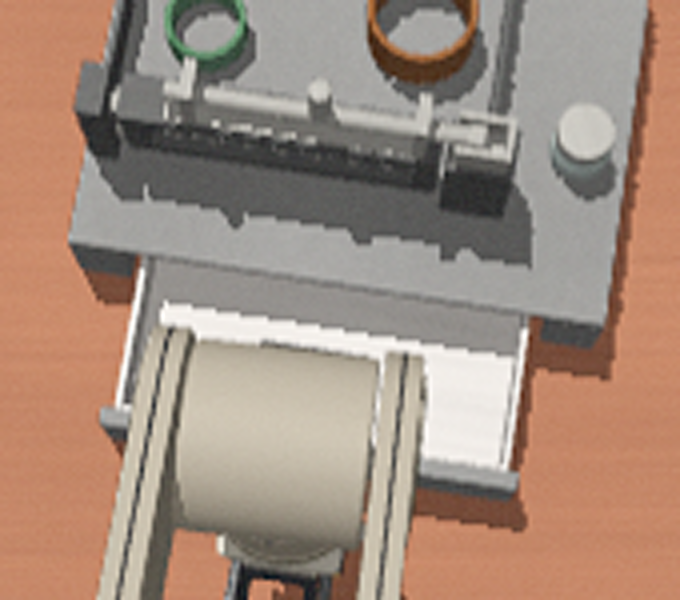

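The picture shows the drawer fully out, with its panel at rows 410–490. The arm stopped advancing at x=0.452 with 23 N, so the drawer is at its stop. I'll relax the pull, release and go up.

To row units: 0.003 m is 0.004.

Request:
nudge_tcp(
  increments=[
    {"xyz":[0, 0.004, 0]},
    {"xyz":[0, 0.004, 0]},
    {"xyz":[0, 0.004, 0]},
  ],
)

```text
t: 5.67
ee_pos: [0.4521, -0.0051, 0.0367]
orientation: [179.8, -0.0, 80.7]
force: [5.6, -2.7, 5.0]
finger_gap: 0.121
grip_force: 20.0
```

Request:
nudge_tcp(
  increments=[
    {},
    {},
    {},
    {},
  ],
  jaw=0.35,
)

```text
t: 6.0
ee_pos: [0.4493, -0.0045, 0.0349]
orientation: [-179.9, -0.0, 80.7]
force: [0.6, -0.6, 0.6]
finger_gap: 0.335
grip_force: 0.0
```

Request:
nudge_tcp(
  increments=[
    {"xyz":[0, 0, -0.0267]},
    {"xyz":[0, 0, -0.08]},
    {"xyz":[0, 0, -0.1333]},
    {"xyz":[0, 0, -0.1867]},
    {"xyz":[0, 0, -0.24]},
    {"xyz":[0, 0, -0.2933]},
    {"xyz":[0, 0, -0.3333]},
    {"xyz":[0, 0, -0.3333]},
  ],
)

```text
t: 6.67
ee_pos: [0.4529, -0.0049, 0.2931]
orientation: [179.4, -0.0, 80.7]
force: [0.8, -1.0, 0.1]
finger_gap: 0.353
grip_force: 0.0
```

Run:
```python
from h import *
h=pen(PEN,[-.065,.0058,.285])[0]
print(shift(h),read_state()["orientation"])
```

```text
[0.0204 0.2252 0.0104] [ 1.79407814e+02 -3.16146419e-02  8.06753350e+01]
```

To row units: 0.225 m is 0.3, 0.215 m is 0.2867.

Request:
nudge_tcp(
  increments=[
    {"xyz":[0.004, 0.0467, 0]},
    {"xyz":[0.0093, 0.1, 0]},
    {"xyz":[0.0133, 0.1533, 0]},
    {"xyz":[0.0187, 0.2067, 0]},
    {"xyz":[0.024, 0.2533, 0]},
    {"xyz":[0.0267, 0.2867, 0]},
    {"xyz":[0.0273, 0.3, 0]},
    {"xyz":[0.0273, 0.3, 0]},
    {"xyz":[0.0273, 0.3, 0]},
    {"xyz":[0.0273, 0.3, 0]},
  ],
  jaw=0.5,
)

```text
t: 7.5
ee_pos: [0.6749, -0.0208, 0.285]
orientation: [-179.9, 0.0, 80.7]
force: [-0.0, -0.4, -0.4]
finger_gap: 0.501
grip_force: 0.0
```

Run:
```python
from h import *
h=pen(PEN,[-.0655,.0058,.206])[0]
print(shift(h),read_state()["orientation"],read_state()["ee_pos"])
```

```text
[0.0002 0.0033 0.079 ] [-1.79919624e+02  2.43447220e-04  8.06688883e+01] [ 0.67487999 -0.02084553  0.28501878]
```

To row units: 0.079 m is 0.1053, 0.077 m is 0.1027.

Request:
nudge_tcp(
  increments=[
    {"xyz":[0, 0.004, 0.0267]},
    {"xyz":[0, 0.004, 0.0467]},
    {"xyz":[0, 0.004, 0.0667]},
    {"xyz":[0, 0.004, 0.0867]},
    {"xyz":[0, 0.004, 0.1027]},
    {"xyz":[0, 0.004, 0.1053]},
    {"xyz":[0, 0.004, 0.1053]},
    {"xyz":[0, 0.004, 0.1053]},
  ],
)

```text
t: 8.17
ee_pos: [0.6788, -0.0215, 0.2077]
orientation: [179.9, -0.0, 80.7]
force: [-0.6, -0.4, 1.0]
finger_gap: 0.5
grip_force: 0.0
```

Request:
nudge_tcp(
  increments=[
    {},
    {},
    {},
    {},
    {},
    {},
  ],
  jaw=0,
  clamp_n=40,
)

```text
t: 8.67
ee_pos: [0.6789, -0.0216, 0.2068]
orientation: [180.0, 0.0, 80.7]
force: [-1.2, 0.7, -0.4]
finger_gap: 0.14
grip_force: 40.0
```

Run:
```python
from h import *
s=read_state();print(shift(pen(PEN,[-.0655,.0058,.206])[0]))
for n,b in(("side",(150,290,300,440)),("top",(140,240,260,380))):
    c=camera(n); y0,y1,x0,x1=b; cv2.imwrite(f"pics/k{n}.png",cv2.resize(c["img"][y0:y1,x0:x1,::-1],None,fx=4,fy=4,interpolation=cv2.INTER_CUBIC))
```

```text
[ 0.0002 -0.0009  0.0008]
```

View pics/kside.png

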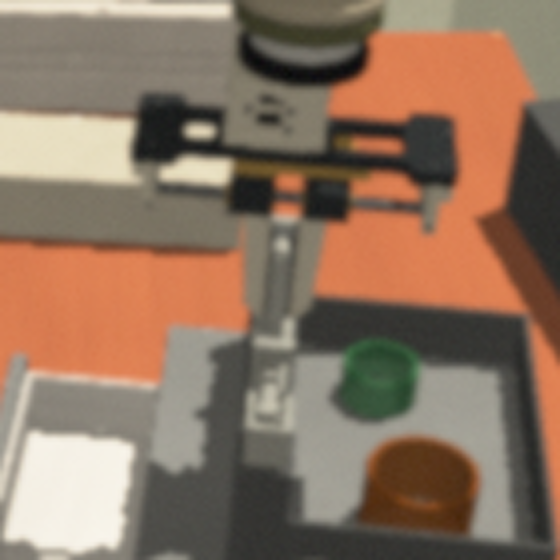

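The fingers hold the knob at (280,240) in the crop, with a 13 mm gap against the 14 mm stem. Next I lift.

To row units: -0.013 m is -0.0173, -0.012 m is -0.016.

Request:
nudge_tcp(
  increments=[
    {"xyz":[0, 0, -0.0053]},
    {"xyz":[0, 0, -0.0107]},
    {"xyz":[0, 0, -0.016]},
    {"xyz":[0, 0, -0.0173]},
    {"xyz":[0, 0, -0.0173]},
    {"xyz":[0, 0, -0.0173]},
  ],
)

```text
t: 9.27
ee_pos: [0.6789, -0.0216, 0.2197]
orientation: [180.0, 0.0, 80.7]
force: [1.8, -0.2, -3.3]
finger_gap: 0.144
grip_force: 40.0
```

Request:
nudge_tcp(
  increments=[
    {"xyz":[0.0053, 0, 0]},
    {"xyz":[0.0107, 0, 0]},
    {"xyz":[0.016, 0, 0]},
    {"xyz":[0.0213, 0, 0]},
    {"xyz":[0.0267, 0, 0]},
    {"xyz":[0.032, 0, 0]},
    {"xyz":[0.036, 0, 0]},
    {"xyz":[0.0373, 0, 0]},
    {"xyz":[0.0373, 0, 0]},
    {"xyz":[0.0373, 0, 0]},
  ],
)

```text
t: 10.1
ee_pos: [0.6833, 0.0066, 0.2197]
orientation: [-180.0, -0.0, 80.7]
force: [1.1, 1.2, -3.2]
finger_gap: 0.145
grip_force: 40.0
```

To row units: -0.0113 m is -0.0151, -0.0057 m is -0.0076, 6.65 degrees is 0.1108.

Request:
nudge_tcp(
  increments=[
    {"xyz":[0.0001, -0.004, 0], "turn":0.0283},
    {"xyz":[0.0003, -0.0076, 0], "turn":0.055},
    {"xyz":[0.0005, -0.0113, 0], "turn":0.0833},
    {"xyz":[0.0009, -0.0151, 0], "turn":0.1108},
    {"xyz":[0.0009, -0.0151, 0], "turn":0.1108},
  ],
)

```text
t: 10.52
ee_pos: [0.672, 0.0088, 0.2198]
orientation: [180.0, -0.0, 73.9]
force: [2.7, 0.9, -4.3]
finger_gap: 0.143
grip_force: 40.0
```

To row units: -0.0335 m is -0.0447, 0.0059 m is 0.0079, 16.6 degrees is 0.2767.

Request:
nudge_tcp(
  increments=[
    {"xyz":[0.0003, -0.0076, 0], "turn":0.055},
    {"xyz":[0.0009, -0.0151, 0], "turn":0.1108},
    {"xyz":[0.002, -0.0227, 0], "turn":0.1667},
    {"xyz":[0.0035, -0.03, 0], "turn":0.2217},
    {"xyz":[0.0055, -0.0373, 0], "turn":0.2767},
    {"xyz":[0.0067, -0.0413, 0], "turn":0.3083},
    {"xyz":[0.0079, -0.0447, 0], "turn":0.3333},
    {"xyz":[0.0079, -0.0447, 0], "turn":0.3333},
    {"xyz":[0.0079, -0.0447, 0], "turn":0.3333},
    {"xyz":[0.0079, -0.0447, 0], "turn":0.3333},
  ],
)

```text
t: 11.35
ee_pos: [0.6421, 0.0232, 0.2199]
orientation: [180.0, -0.0, 54.1]
force: [3.4, -1.9, -2.6]
finger_gap: 0.143
grip_force: 40.0
```

Run:
```python
from h import *
c=[]
for n,b in(("side",(150,290,300,440)),("top",(120,270,240,400))):
    i=camera(n)["img"]; y0,y1,x0,x1=b; cv2.imwrite(f"pics/g{n}.png",cv2.resize(i[y0:y1,x0:x1,::-1],None,fx=4,fy=4,interpolation=cv2.INTER_CUBIC))
```

```text
(no output)
```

View pics/gtop.png

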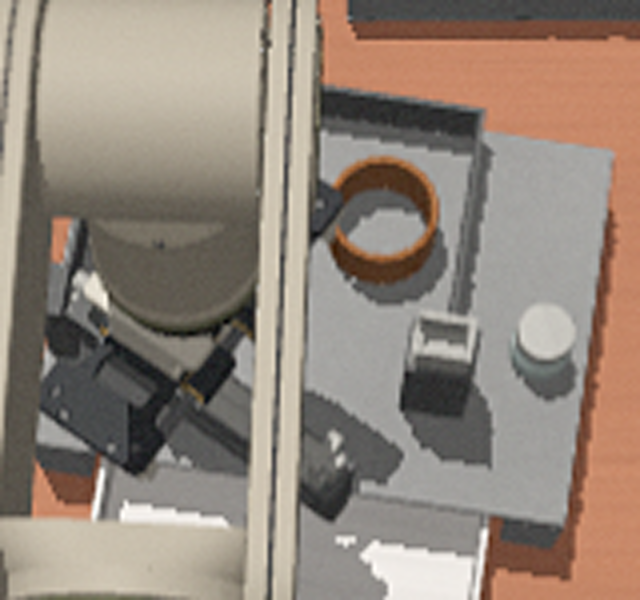

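View pics/gside.png

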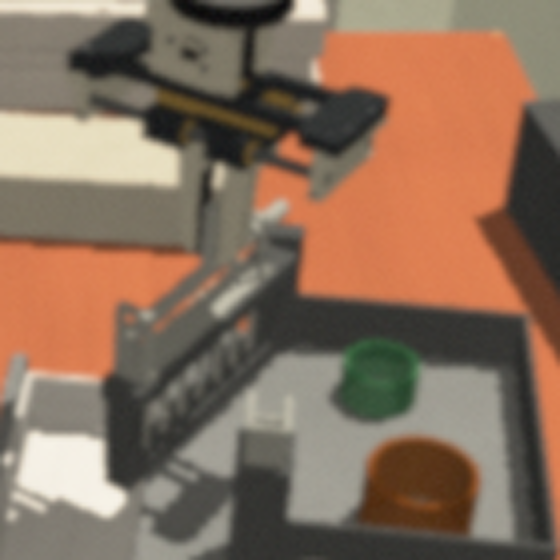

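The gate is ajar: its free end is at about crop (343,480) in the top view and (120,385) in the side view, and the keeper is empty. I'll measure the angle, then let it settle.

Request:
nudge_tcp(
  increments=[
    {},
    {},
    {},
    {},
    {},
    {},
  ],
)

```text
t: 11.95
ee_pos: [0.6417, 0.0234, 0.2197]
orientation: [180.0, 0.0, 54.0]
force: [4.2, -2.3, -2.2]
finger_gap: 0.145
grip_force: 40.0
```

Run:
```python
from h import *
T,S=camera("top"),camera("side")
d=.0325
for H in (.128,.132,.136):
  h=np.array([-.065,H]); 
  for th in (.40,.465,.53):
    e=h+.2*np.array([-np.sin(th),-np.cos(th)])
    P=pen(PEN,[*e,.175]); print(H,th,((proj(T,P)-[240,120]+.5)*4-.5).round(),((proj(S,P)-[300,150]+.5)*4-.5).round())
k=read_state()["ee_pos"]; c,s=np.cos(PEN[2]),np.sin(PEN[2]); q=np.array([[c,s],[-s,c]])@(k[:2]-PEN[:2]); print(q, "r by H", [np.hypot(*(q-[-.0645,H])).round(4) for H in(.128,.132,.136)],[np.arctan2(-.0645-q[0],H-q[1]).round(3) for H in(.128,.132,.136)])
```

```text
0.128 0.4 [[363. 462.]] [[140. 396.]]
0.128 0.465 [[351. 479.]] [[121. 389.]]
0.128 0.53 [[338. 496.]] [[104. 381.]]
0.132 0.4 [[356. 461.]] [[140. 392.]]
0.132 0.465 [[344. 478.]] [[122. 385.]]
0.132 0.53 [[331. 495.]] [[105. 377.]]
0.136 0.4 [[350. 460.]] [[141. 388.]]
0.136 0.465 [[338. 477.]] [[123. 381.]]
0.136 0.53 [[325. 494.]] [[106. 374.]]
[-0.10863532  0.04396965] r by H [np.float64(0.0949), np.float64(0.0985), np.float64(0.1021)] [np.float64(0.484), np.float64(0.465), np.float64(0.447)]
```

```bash
python3 -c "
from station import *
print(sign_off())"
```

```text
the job is handed in; nothing more can be done
None
```

The job is handed in: the drawer is open at its stop, the bolt is drawn about 31 mm, and the gate is held still by the knob at about 0.465 rad (free edge about 90 mm out); no result came back.

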